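# Stroke the dispenser's touch strip up to full flow and keep it there

### The arm

A 6-joint arm with a two-finger parallel gripper is mounted at the origin on the work surface. World frame = base frame: x ahead of the robot, y to its left, z up, the work surface at z = 0. Lengths are in m, angles in degrees, forces in N, time in s.
With the tool pointing down it reaches from about 0.3 to 0.75 m from the base axis. Payload 8.5 kg.
Tool frame: the origin (TCP) lies midway between the tips of the shut fingers; the grasp point (between the pads) lies 19 mm behind it (env.hold_point_z is the distance from the TCP to the grasp point, in m); z points along the fingers, y is the line along which they close (so a half turn about z gives the same grasp; the last joint's range is limited). The gripper opens to 85 mm and grips with 20 to 120 N. Pads are 22 mm wide; open, the fingers measure 114 mm over their backs; the gripper's body (76 mm by 85 mm) begins 54 mm behind the grasp point. The pads swing forward as they close: fully open they stand 13 mm farther back than shut.
Start: joints at [-78.341, 21.807, 74.336, -0, 83.858, -12.336], TCP at [0.224, -0.502, 0.231] pointing down, gripper open.
Joint ranges: [-178.18, 178.18], [-50.72, 133.34], [12.68, 142.11], [-81.47, 261.47], [9.98, 163.14], [-165.26, 165.26]. Speed limits (degrees/s): [136.94, 136.94, 180, 180, 180, 180].

### API

Orientations are given as a 3x3 rotation matrix whose columns are the frame's x, y, z axes.
In Python, from rig import observe, get_image, camera_info, env gives the robot as it stands.
- The arm moves only by the tool drive_tool, never from a script. Its arguments are lists of equal length, an entry for each row: "offset": the shift along the tool's x, y, z in units of 40 mm (1.0 is 40 mm), a list of three; "turn": the turn, a rotation vector about the tool's x, y, z in units of 6 degrees (1.0 is 6 degrees), a list of three; "hand": the opening, from 0 (shut) to 1 (fully open). A call has exactly 10 rows; each row shifts and turns the commanded pose from where the row before left it, along the tool's axes as they then stand; what a row does not reach is not made up. A row lasts 1/8 s, in which the tool goes at most 62.5 mm and 10.7 degrees, less where a joint would pass 70% of its speed; a pose out of reach is approached as far as the arm can. A call is refused whole if a number of a shift passes 1 or a number of a turn 1, either way. A call with a gripper value outside its range is refused whole. The fingers move at their own pace and stop on an object; "newtons" is the grip in N (left out, the last holds). Time passes only in rows, so rows that do not move let the fingers close, or fill a call up. It gives the time, the measured TCP pose, the force, the opening and the grip force at its end, in the units of the state.
- observe(): the state, without advancing time (a new reading comes with each control period).
- get_image(name): name is "scene" or "top" or "wrist"; returns the picture (420x560x3 uint8, blue, green, red); there is no depth.
- camera_info(name): a dict with "fx", "fy", "cx", "cy" (pixels), "world_to_cam" (4x4, takes a point from world to camera coordinates). Camera axes: x right, y down, z forward; pixel columns grow to the right and rows downward; lengths in m; the calibration is good to about 2 mm. A picture is of the moment at which its call begins: read the wrist's pose just before it. camera_info takes no time and is no camera call; for the wrist camera it gives the pose at the moment of the call.
- env.close_job(): hands the job in; it is judged then, once.
The state is a dict: "time_s": time; "q": joint angles; "qvel": joint speeds; "joint_efforts": joint torques, N m; "position": TCP position; "tool_rot": TCP orientation; "ft_force": force on the tool from outside, world axes, zero at the start; "wrist_torque": the same for the moment, N m; "grip_width": finger opening in m; "gripper_force": force on a finger pad.
Only numpy, scipy, OpenCV 4.12 (cv2) and the standard library are available. Lean on these libraries where they do the work, as an engineer would, in place of code of your own. Each camera call takes 0.05 s, during which the arm holds its last target. There are 200 camera calls.

### The job

Set the water dispenser to full flow on its control pad: with the shut fingertips, lightly stroke along the curved white strip from the blue mark to the orange one, over its four raised marks in order and keeping touch with the strip between them, and finish while still resting the fingertips on the orange mark, which keeps the water running. The strip is softly sprung: never press it down to its stop, do not shove or lift the pad, and leave the jar, the beaker and the filter standing where they are.

Things in the scene. Friction and masses are not known exactly. Their poses are not given: they have to be found in the camera images.
- mark1_top (a point): crown of mark 1 of 4 (blue, where the stroke starts): a round low dome, 18 mm across, 1.8 mm proud of the white strip. The point is the top of the dome, 39.8 mm above the bench while the strip is up; it sinks with the strip. Its z axis is up
- mark2_top (a point): crown of mark 2 of 4 (black): a round low dome, 18 mm across, 1.8 mm proud of the white strip. The point is the top of the dome, 39.8 mm above the bench while the strip is up; it sinks with the strip. Its z axis is up
- mark3_top (a point): crown of mark 3 of 4 (black): a round low dome, 18 mm across, 1.8 mm proud of the white strip. The point is the top of the dome, 39.8 mm above the bench while the strip is up; it sinks with the strip. Its z axis is up
- mark4_top (a point): crown of mark 4 of 4 (orange, where it finishes): a round low dome, 18 mm across, 1.8 mm proud of the white strip. The point is the top of the dome, 39.8 mm above the bench while the strip is up; it sinks with the strip. Its z axis is up
- pad_mid (a point): control pad: loose black housing 190 x 250 mm, 24 mm high, about 1.4 kg, lying flat on the bench, turned any way round; a small blue screen at its +y side. The point is the middle of its top face; axes x along the 190 mm, y along the 250 mm, z up
- arc_mid (a point): centre of the arc, on the housing's top face, at x = -50 mm, y = 0 from pad_mid, same axes. The white strip is an arc of 90 mm centreline radius about it, 34 mm wide, its flat top 38 mm above the bench (14 mm above the housing). The marks lie on the centreline at -54 (blue), -18, 18, 54 (orange) degrees from the x axis, 57 mm apart along the arc; the strip runs 34 mm past the blue and orange centres
- panel (a joint): how far the whole strip with its marks is pressed straight down, in m: 0 up, 0.010 at its stop. A soft spring pushes it back: it starts to move at about 0.5 N and then takes 0.9 N per mm, some 9.5 N at the stop
- jar_mid (a point): small clear sample jar with a blue cap, 34 mm diameter, 32 mm high, standing loose on the pad's housing at the centre of the arc (its top 56 mm above the bench); the point is its middle. To be left alone
- beaker_mid (a point): glass beaker, 52 mm diameter at the rim, 65 mm high, loose on the bench beside the pad; the point is half-way up on its axis. To be left alone
- filter_mid (a point): white filter capsule, 56 mm diameter, 48 mm high, standing loose on the bench at the other side of the pad; the point is half-way up on its axis. To be left alone

How it is judged:
By the outcome, as a careful person would: the job done as asked, in the order asked, and still so for the second after the job is handed in, while the arm keeps its last pose, push and grip.
It also fails if it takes over 48 s, if anything falls off the work surface, if the arm or the gripper's body presses on something with over 40 N, if the wrist force passes 120 N, or if a joint passes its speed limit or range.

## Working session

There is one attempt and no reset: what is moved stays moved. The work goes in short steps, Python scripts to look and compute and a tool call to move; the robot and the scene stay as the last step left them, time stands still between calls to the robot, and variables do not carry over. Pictures are saved under pics/ and viewed, at most 10 in all, crops included, and the job is handed in when it is done.

Besides the shell and the picture viewer there is one more tool, called after "Call:" by a JSON object that holds its "op" and its "data". drive_tool: Moves the arm, as the interface text tells. Its arguments: {"type":"object","properties":{"offset":{"type":"array"},"turn":{"type":"array"},"hand":{"type":"array"},"newtons":{"type":"number"}},"required":["offset","turn","hand"]}

```bash
mkdir -p pics; ls
python3 - <<'E'
from rig import *
import cv2
s=observe();print({k:s[k] for k in('time_s','position','tool_rot','ft_force','grip_width')})
for n in('scene','top'):
    cv2.imwrite(f'pics/{n}0.png',get_image(n))
E
```

```text
pics
{'time_s': 0.0, 'position': array([ 0.2235998 , -0.50218165,  0.23068316]), 'tool_rot': array([[ 9.13579704e-01,  4.06659590e-01, -3.21200296e-04],
       [ 4.06659599e-01, -9.13578553e-01,  1.48274968e-03],
       [ 3.09532676e-04, -1.48522920e-03, -9.99998849e-01]]), 'ft_force': array([-0.19064107,  0.21810147,  0.07997634]), 'grip_width': 0.08545932522868885}
```

View pics/top0.png

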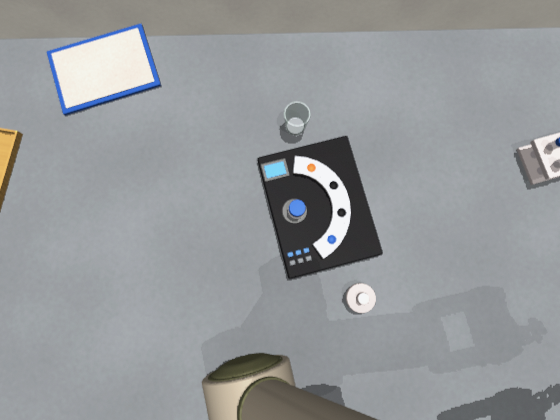

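View pics/scene0.png

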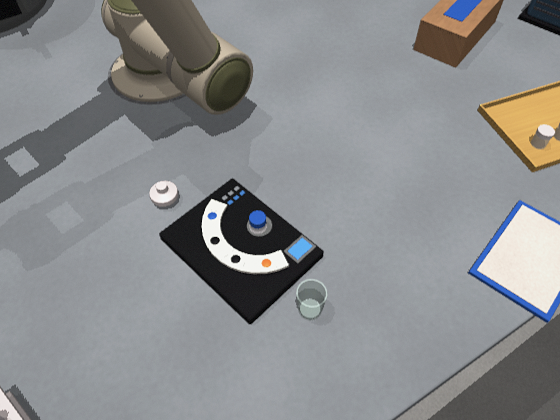

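The top view shows blue mark at (332,239), blacks at (341,212) and (333,185), orange at (311,168), jar (296,208), beaker (297,117), filter (361,298). In the scene view, the marks are at (212,215), (215,240), (235,259) and (266,263).

```bash
cat > h.py <<'E'
import numpy as np, cv2
from rig import *
def ray(ci,u,v,z):
    T=np.array(ci['world_to_cam']);R=T[:3,:3];c=-R.T@T[:3,3]
    d=R.T@np.array([(u-ci['cx'])/ci['fx'],(v-ci['cy'])/ci['fy'],1]);return c+d*(z-c[2])/d[2]
def cen(im,u,v,kind,r=8):
    p=im[v-r:v+r+1,u-r:u+r+1].astype(int);b,g,rr=p[...,0],p[...,1],p[...,2]
    w={'b':np.clip(b-rr-25,0,120),'o':np.clip(rr-b-25,0,120),'k':np.clip(130-p.max(2),0,100)}[kind].astype(np.uint8)
    n,l,st,_=cv2.connectedComponentsWithStats((w>8).astype(np.uint8))
    k=l[r-2:r+3,r-2:r+3].max();w=w*(l==k);m=cv2.moments(w)
    return u-r+m['m10']/m['m00'],v-r+m['m01']/m['m00'],st[k][4]
def fit(P):
    a=np.radians([-54,-18,18,54]);Q=.09*np.c_[np.cos(a),np.sin(a)]
    A=P[:,:2]-P[:,:2].mean(0);B=Q-Q.mean(0)
    th=np.arctan2((B[:,0]*A[:,1]-B[:,1]*A[:,0]).sum(),(B*A).sum());R=np.array([[np.cos(th),-np.sin(th)],[np.sin(th),np.cos(th)]])
    t=P[:,:2].mean(0)-R@Q.mean(0);return th,t,(R@Q.T).T+t
E
python3 - <<'E'
from h import *
np.set_printoptions(precision=4,suppress=True)
px={'top':[(332,239),(341,212),(333,185),(311,168)],'scene':[(212,215),(215,240),(235,259),(266,263)]}
for n in px:
    im=cv2.imread(f'pics/{n}0.png');ci=camera_info(n)
    c=[cen(im,u,v,k,6) for (u,v),k in zip(px[n],'bkko')]
    P=np.array([ray(ci,a,b,.0393) for a,b,_ in c]);th,t,M=fit(P)
    print(n,np.array(c).tolist(),'\n',P,np.degrees(th),t,'\n',M, (M-P[:,:2])*1e3)
    T=np.array(ci['world_to_cam']);print(ci['fx'],-T[:3,:3].T@T[:3,3])
ci=camera_info('top');print(ray(ci,361,298,.048),ray(ci,297,113,.065))
E
```

```text
top [[331.25304029304027, 238.95589743589744, 70.0], [341.0974057758199, 212.0349975526187, 50.0], [333.16262376237626, 184.78539603960397, 49.0], [310.90619107479574, 167.2534569453174, 64.0]] 
 [[ 0.4898 -0.1032  0.0393]
 [ 0.5412 -0.1248  0.0393]
 [ 0.5953 -0.1122  0.0393]
 [ 0.6315 -0.0703  0.0393]] -76.90634895711962 [ 0.5488 -0.0352] 
 [[ 0.4898 -0.1032]
 [ 0.5411 -0.1249]
 [ 0.5953 -0.1123]
 [ 0.6317 -0.0702]] [[ 0.0066  0.0119]
 [-0.1148 -0.0796]
 [-0.0208 -0.0384]
 [ 0.1289  0.1061]]
395.5054876388034 [0.4222 0.0105 0.7893]
scene [[211.79644128113878, 215.38345195729536, 56.0], [214.57533095188066, 240.00105064089095, 55.0], [235.25557529109926, 258.5324649694099, 59.0], [265.9323379069142, 262.59281678773203, 74.0]] 
 [[ 0.4917 -0.103   0.0393]
 [ 0.5427 -0.1245  0.0393]
 [ 0.5968 -0.1119  0.0393]
 [ 0.6332 -0.0704  0.0393]] -76.99539671602035 [ 0.5505 -0.035 ] 
 [[ 0.4915 -0.1029]
 [ 0.5427 -0.1246]
 [ 0.5969 -0.1121]
 [ 0.6334 -0.0701]] [[-0.1913  0.1041]
 [-0.0538 -0.1435]
 [ 0.0842 -0.2036]
 [ 0.1609  0.2429]]
503.30417040278996 [ 1.0181 -0.2834  0.8176]
[ 0.3791 -0.1512  0.048 ] [ 0.7336 -0.0451  0.065 ]
```

Call:
{"op": "drive_tool", "data": {"offset": [[0.5,-0.3,0],[0.9,-0.55,0],[0.95,-0.6,0.3],[0.95,-0.6,0.3],[0.95,-0.6,0.3],[0.95,-0.6,0.3],[0.95,-0.6,0.3],[0.95,-0.6,0.3],[0.5,-0.3,0],[0,0,0]], "turn": [[0,0,0],[0,0,0],[0,0,0],[0,0,0],[0,0,0],[0,0,0],[0,0,0],[0,0,0],[0,0,0],[0,0,0]], "hand": [0,0,0,0,0,0,0,0,0,0], "newtons": 20}}

```text
time_s: 1.35
position: [0.4244, -0.2031, 0.1593]
tool_rot: [[0.912, 0.41, -0.0], [0.41, -0.912, 0.0], [-0.0, -0.0, -1.0]]
ft_force: [-0.2, -0.8, 0.7]
grip_width: 0.0001
gripper_force: 0.0
```

```bash
cat > go.py <<'E'
from h import *
import sys
np.set_printoptions(precision=4,suppress=True)
s=observe();p=s['position'];R=s['tool_rot']
C=np.array([.5497,-.0351]);a=float(sys.argv[1]);z=float(sys.argv[2])
r=np.radians(-76.95+a);t=np.r_[C+.09*np.array([np.cos(r),np.sin(r)]),z]
q=p[:2]-C
print(s['time_s'],p,'ang',np.degrees(np.arctan2(q[1],q[0]))+76.95,'rad',np.linalg.norm(q),'F',s['ft_force'],s['grip_width'])
print('units',R.T@(t-p)/.04,'tilt',R[:,2], 'total mm',(t-p)*1e3)
if len(sys.argv)>3: # arc rows
    n=int(sys.argv[3]);a0=np.degrees(np.arctan2(q[1],q[0]))+76.95;prev=p
    for i in range(1,n+1):
        r=np.radians(-76.95+a0+(a-a0)*i/n);w=np.r_[C+.09*np.array([np.cos(r),np.sin(r)]),p[2]+(z-p[2])*i/n]
        print(np.round(R.T@(w-prev)/.04,3).tolist());prev=w
E
python3 go.py -54 .06
```

```text
1.35 [ 0.4244 -0.2031  0.1593] ang -49.75322305466284 rad 0.20958152681700362 F [-0.1625 -0.7543  0.7332] 7.553503158189301e-05
units [ 2.5362 -1.6021  2.4831] tilt [-0.0002  0.0004 -1.    ] total mm [ 66.2746 100.055  -99.2948]
```

Call:
{"op": "drive_tool", "data": {"offset": [[0.4,-0.25,0.2],[0.5,-0.32,0.4],[0.5,-0.32,0.4],[0.5,-0.32,0.4],[0.4,-0.25,0.4],[0.24,-0.14,0.3],[0,0,0.2],[0,0,0],[0,0,0],[0,0,0]], "turn": [[0,0,0],[0,0,0],[0,0,0],[0,0,0],[0,0,0],[0,0,0],[0,0,0],[0,0,0],[0,0,0],[0,0,0]], "hand": [0,0,0,0,0,0,0,0,0,0]}}

```text
time_s: 2.6
position: [0.491, -0.1059, 0.0678]
tool_rot: [[0.914, 0.406, 0.001], [0.406, -0.914, -0.0], [0.001, 0.001, -1.0]]
ft_force: [-0.6, -0.2, 0.6]
grip_width: -0.0
gripper_force: 0.0
```

```bash
python3 go.py -54 .036; python3 -c "
from h import *
cv2.imwrite('pics/w1.png',get_image('wrist'))"
```

```text
2.6 [ 0.491  -0.1059  0.0678] ang -52.742428516999624 rad 0.09195889932481803 F [-0.5799 -0.217   0.5597] -3.1885491391522596e-05
units [ 0.022  -0.0668  0.7943] tilt [ 0.0008 -0.0004 -1.    ] total mm [ -0.255    2.7855 -31.7742]
```

View pics/w1.png

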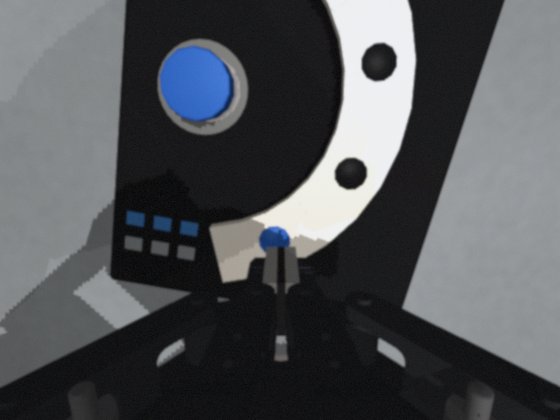

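The wrist view shows the fingertips just over the blue mark (275,240), black marks at (350,173) and (379,62), and the jar clear at (200,85). I'll cross-check the black marks with this camera.

```bash
python3 -c "
from h import *
im=cv2.imread('pics/w1.png');ci=camera_info('wrist')
for u,v in((350,173),(379,62)):
    c=cen(im,u,v,'k',22);print(c,ray(ci,c[0],c[1],.0393))"
```

```text
(350.5226769351033, 173.3930427481579, np.int32(784)) [ 0.54112597 -0.12397976  0.0393    ]
(378.8242271667913, 61.63770282749219, np.int32(1027)) [ 0.59471887 -0.11153047  0.0393    ]
```

Call:
{"op": "drive_tool", "data": {"offset": [[0.02,-0.07,0.15],[0,0,0.2],[0,0,0.1],[0,0,0.1],[0,0,0.05],[0,0,0.05],[0,0,0.05],[0,0,0.04],[0,0,0],[0,0,0]], "turn": [[0,0,0],[0,0,0],[0,0,0],[0,0,0],[0,0,0],[0,0,0],[0,0,0],[0,0,0],[0,0,0],[0,0,0]], "hand": [0,0,0,0,0,0,0,0,0,0]}}

```text
time_s: 3.9
position: [0.4906, -0.1026, 0.0379]
tool_rot: [[0.914, 0.407, 0.0], [0.407, -0.914, -0.0], [0.0, 0.0, -1.0]]
ft_force: [0.4, 0.4, 1.2]
grip_width: 0.0003
gripper_force: 1.0
```

```bash
sed -i 's/\[.5497,-.0351\]/[.5494,-.0350]/' go.py; python3 go.py -36 .036 8
```

```text
3.9 [ 0.4906 -0.1026  0.0379] ang -54.080747354562234 rad 0.08961098691773664 F [0.4301 0.412  1.18  ] 0.0003283550222377448
units [0.3867 0.5902 0.0467] tilt [ 0.0002 -0.0001 -1.    ] total mm [ 23.7329 -15.2774  -1.8617]
[0.03, 0.084, 0.006]
[0.042, 0.078, 0.006]
[0.045, 0.076, 0.006]
[0.048, 0.075, 0.006]
[0.051, 0.073, 0.006]
[0.054, 0.07, 0.006]
[0.057, 0.068, 0.006]
[0.059, 0.066, 0.006]
```

Call:
{"op": "drive_tool", "data": {"offset": [[0,0,0.03],[0,0,0.03],[0,0,0],[0,0,0],[0,0,0],[0,0,0],[0,0,0],[0,0,0],[0,0,0],[0,0,0]], "turn": [[0,0,0],[0,0,0],[0,0,0],[0,0,0],[0,0,0],[0,0,0],[0,0,0],[0,0,0],[0,0,0],[0,0,0]], "hand": [0,0,0,0,0,0,0,0,0,0]}}

```text
time_s: 5.15
position: [0.4905, -0.1026, 0.0353]
tool_rot: [[0.914, 0.407, 0.0], [0.407, -0.914, -0.0], [0.0, 0.0, -1.0]]
ft_force: [-0.3, -0.1, 3.7]
grip_width: 0.0002
gripper_force: 2.0
```

```bash
python3 go.py -36 .035 8; python3 -c "
from h import *
cv2.imwrite('pics/w2.png',get_image('wrist'))
for i in range(5):
  get_image('top');s=observe();print(s['ft_force'],s['position'])"
```

```text
5.15 [ 0.4905 -0.1026  0.0353] ang -54.10175991106722 rad 0.08961447733403284 F [-0.276  -0.0812  3.6697] 0.00021055694823258952
units [0.3871 0.5909 0.0088] tilt [ 0.0001 -0.     -1.    ] total mm [ 23.76   -15.2963  -0.3486]
[0.03, 0.084, 0.001]
[0.042, 0.078, 0.001]
[0.045, 0.076, 0.001]
[0.048, 0.075, 0.001]
[0.051, 0.073, 0.001]
[0.054, 0.071, 0.001]
[0.057, 0.068, 0.001]
[0.059, 0.066, 0.001]
[-0.18601658  0.37037916  3.34814363] [ 0.49052115 -0.10258508  0.03530782]
[-0.35759841 -0.36708845  3.18439905] [ 0.49055333 -0.10260261  0.03532777]
[-0.14325576  0.44551102  4.69389071] [ 0.4905582  -0.10261548  0.03533723]
[ 1.14849482 -0.80850456  4.14248163] [ 0.49055921 -0.10259944  0.03534854]
[ 0.03395979 -0.05582063  3.94070067] [ 0.49055626 -0.10261063  0.03534252]
```

Call:
{"op": "drive_tool", "data": {"offset": [[0.03,0.084,0.002],[0.042,0.078,0.002],[0.045,0.076,0.002],[0.048,0.075,0.002],[0.051,0.073,0],[0.054,0.07,0],[0.057,0.068,0],[0.059,0.066,0],[0,0,0],[0,0,0]], "turn": [[0,0,0],[0,0,0],[0,0,0],[0,0,0],[0,0,0],[0,0,0],[0,0,0],[0,0,0],[0,0,0],[0,0,0]], "hand": [0,0,0,0,0,0,0,0,0,0]}}

```text
time_s: 6.7
position: [0.5148, -0.1181, 0.0352]
tool_rot: [[0.914, 0.407, 0.002], [0.407, -0.914, -0.001], [0.001, 0.001, -1.0]]
ft_force: [-0.7, -0.4, 2.6]
grip_width: -0.0003
gripper_force: 1.5
```

```bash
python3 go.py -18 .035 8
```

```text
6.7 [ 0.5148 -0.1181  0.0352] ang -35.662493170948125 rad 0.09005138033467569 F [-0.7081 -0.3984  2.567 ] -0.00028192786204051684
units [0.547  0.4223 0.0062] tilt [ 0.0015 -0.0007 -1.    ] total mm [26.8587 -6.5355 -0.2029]
[0.062, 0.061, 0.001]
[0.063, 0.059, 0.001]
[0.065, 0.057, 0.001]
[0.067, 0.054, 0.001]
[0.07, 0.052, 0.001]
[0.071, 0.049, 0.001]
[0.073, 0.046, 0.001]
[0.075, 0.043, 0.001]
```

Call:
{"op": "drive_tool", "data": {"offset": [[0.062,0.061,0.001],[0.063,0.059,0.001],[0.065,0.057,0.001],[0.067,0.054,0.001],[0.07,0.052,0.001],[0.071,0.049,0.001],[0.073,0.046,0],[0.075,0.043,0],[0,0,0],[0,0,0]], "turn": [[0,0,0],[0,0,0],[0,0,0],[0,0,0],[0,0,0],[0,0,0],[0,0,0],[0,0,0],[0,0,0],[0,0,0]], "hand": [0,0,0,0,0,0,0,0,0,0]}}

```text
time_s: 7.95
position: [0.5416, -0.1245, 0.035]
tool_rot: [[0.914, 0.407, 0.002], [0.407, -0.914, -0.0], [0.001, 0.001, -1.0]]
ft_force: [-0.1, 0.8, 3.8]
grip_width: 0.0001
gripper_force: 2.2
```

```bash
python3 go.py 0 .035 8
python3 - <<'E'
from h import *
im=get_image('top');ci=camera_info('top');cv2.imwrite('pics/t3.png',im)
for (u,v),k in(((311,168),'o'),((333,185),'k')):
    c=cen(im,u,v,k,6);print(c,ray(ci,c[0],c[1],.0393))
E
```

```text
7.95 [ 0.5416 -0.1245  0.035 ] ang -18.025223003716775 rad 0.08985209938919142 F [-0.1283  0.7569  3.8465] 7.734085427369764e-05
units [0.6608 0.2438 0.0005] tilt [ 0.0016 -0.0005 -1.    ] total mm [28.1145  1.838   0.0246]
[0.076, 0.045, 0.0]
[0.08, 0.038, 0.0]
[0.081, 0.035, 0.0]
[0.083, 0.032, 0.0]
[0.084, 0.029, 0.0]
[0.085, 0.025, 0.0]
[0.086, 0.022, 0.0]
[0.087, 0.018, 0.0]
(310.66449769877795, 167.92699571496587, np.int32(63)) [ 0.63019837 -0.06979595  0.0393    ]
(327.0, 180.0, np.int32(168)) [ 0.60513049 -0.10067254  0.0393    ]
```

Call:
{"op": "drive_tool", "data": {"offset": [[0.076,0.045,0],[0.08,0.038,0],[0.081,0.035,0],[0.083,0.032,0],[0.084,0.029,0],[0.085,0.025,0],[0.086,0.022,0],[0.087,0.018,0],[0,0,0],[0,0,0]], "turn": [[0,0,0],[0,0,0],[0,0,0],[0,0,0],[0,0,0],[0,0,0],[0,0,0],[0,0,0],[0,0,0],[0,0,0]], "hand": [0,0,0,0,0,0,0,0,0,0]}}

```text
time_s: 9.25
position: [0.5697, -0.1225, 0.035]
tool_rot: [[0.914, 0.407, 0.002], [0.407, -0.914, -0.0], [0.001, 0.001, -1.0]]
ft_force: [1.9, 0.6, 3.9]
grip_width: 0.0002
gripper_force: 1.6
```

```bash
python3 go.py 18 .035 8
```

```text
9.25 [ 0.5697 -0.1225  0.035 ] ang 0.029189920796795832 rad 0.08981005084635832 F [1.9451 0.6194 3.8892] 0.00018370957471091726
units [ 0.7015  0.0283 -0.0002] tilt [ 0.0015 -0.0001 -1.    ] total mm [26.0969 10.3756  0.0458]
[0.086, 0.02, -0.0]
[0.087, 0.012, -0.0]
[0.088, 0.008, -0.0]
[0.088, 0.005, -0.0]
[0.088, 0.001, -0.0]
[0.088, -0.002, -0.0]
[0.088, -0.006, -0.0]
[0.088, -0.009, -0.0]
```

Call:
{"op": "drive_tool", "data": {"offset": [[0.086,0.02,0],[0.087,0.012,0],[0.088,0.008,0],[0.088,0.005,0],[0.088,0.001,0],[0.088,-0.002,0],[0.088,-0.006,0],[0.088,-0.009,0],[0,0,0],[0,0,0]], "turn": [[0,0,0],[0,0,0],[0,0,0],[0,0,0],[0,0,0],[0,0,0],[0,0,0],[0,0,0],[0,0,0],[0,0,0]], "hand": [0,0,0,0,0,0,0,0,0,0]}}

```text
time_s: 10.5
position: [0.5958, -0.112, 0.035]
tool_rot: [[0.914, 0.407, 0.001], [0.407, -0.914, 0.0], [0.001, 0.001, -1.0]]
ft_force: [0.8, 0.1, 4.2]
grip_width: -0.0001
gripper_force: 2.2
```

```bash
python3 go.py 36 .035 8
python3 - <<'E'
from h import *
im=get_image('wrist');cv2.imwrite('pics/w4.png',im);print(observe()['ft_force'])
E
```

```text
10.5 [ 0.5958 -0.112   0.035 ] ang 18.01230991309761 rad 0.08994373104922448 F [0.833  0.0973 4.2277] -7.545850863497666e-05
units [ 0.6762 -0.1932 -0.0001] tilt [ 0.0015  0.0001 -1.    ] total mm [21.5671 18.0604  0.0383]
[0.088, -0.011, -0.0]
[0.087, -0.016, -0.0]
[0.086, -0.019, -0.0]
[0.085, -0.023, -0.0]
[0.084, -0.026, -0.0]
[0.083, -0.029, -0.0]
[0.082, -0.033, -0.0]
[0.081, -0.036, -0.0]
[ 0.68218801 -0.21515666  4.60542515]
```

View pics/w4.png

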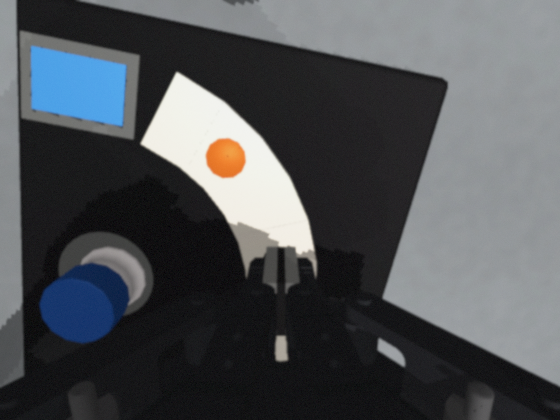

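The wrist view shows the fingertips centred across the strip on mark 3, orange ahead at (225,158), and the jar and pad undisturbed.

Call:
{"op": "drive_tool", "data": {"offset": [[0.088,-0.011,0],[0.087,-0.016,0],[0.086,-0.019,0],[0.085,-0.023,0],[0.084,-0.026,0],[0.083,-0.029,0],[0.082,-0.033,0],[0.081,-0.036,0],[0,0,0],[0,0,0]], "turn": [[0,0,0],[0,0,0],[0,0,0],[0,0,0],[0,0,0],[0,0,0],[0,0,0],[0,0,0],[0,0,0],[0,0,0]], "hand": [0,0,0,0,0,0,0,0,0,0]}}

```text
time_s: 11.8
position: [0.6172, -0.0937, 0.0349]
tool_rot: [[0.914, 0.407, 0.001], [0.407, -0.914, 0.001], [0.001, -0.0, -1.0]]
ft_force: [1.1, 1.7, 3.9]
grip_width: 0.0003
gripper_force: 1.7
```

```bash
python3 go.py 54 .035 8
python3 - <<'E'
from h import *
ci=camera_info('wrist');im=get_image('wrist');cv2.imwrite('pics/w5.png',im)
w=cv2.inRange(cv2.cvtColor(im,cv2.COLOR_BGR2HSV),(5,120,60),(25,255,255));m=cv2.moments(w,True)
u,v=m['m10']/m['m00'],m['m01']/m['m00'];print(u,v,m['m00'],ray(ci,u,v,.036))
E
```

```text
11.8 [ 0.6172 -0.0937  0.0349] ang 36.034328892711265 rad 0.08968512518663999 F [1.0828 1.7445 3.8852] 0.0003392661071846952
units [ 0.5854 -0.3865 -0.0028] tilt [ 0.001   0.0006 -1.    ] total mm [15.1033 23.6456  0.1412]
[0.082, -0.032, -0.0]
[0.078, -0.042, -0.0]
[0.076, -0.045, -0.0]
[0.074, -0.048, -0.0]
[0.072, -0.051, -0.0]
[0.07, -0.054, -0.0]
[0.068, -0.056, -0.0]
[0.066, -0.059, -0.0]
245.0179282868526 217.87649402390437 1004.0 [ 0.63223695 -0.0700343   0.036     ]
```

Call:
{"op": "drive_tool", "data": {"offset": [[0.082,-0.032,0],[0.078,-0.042,0],[0.076,-0.045,0],[0.074,-0.048,0],[0.072,-0.051,0],[0.07,-0.054,0],[0.068,-0.056,0],[0.066,-0.059,0],[0,0,0],[0,0,0]], "turn": [[0,0,0],[0,0,0],[0,0,0],[0,0,0],[0,0,0],[0,0,0],[0,0,0],[0,0,0],[0,0,0],[0,0,0]], "hand": [0,0,0,0,0,0,0,0,0,0]}}

```text
time_s: 13.1
position: [0.6322, -0.07, 0.0349]
tool_rot: [[0.914, 0.407, 0.001], [0.407, -0.914, 0.001], [0.001, -0.0, -1.0]]
ft_force: [0.4, 1.0, 4.3]
grip_width: 0.0001
gripper_force: 2.3
```

```bash
python3 go.py 54 .035
python3 - <<'E'
from h import *
for i in range(4):
    im=get_image('scene');print(observe()['ft_force'])
cv2.imwrite('pics/s6.png',im)
E
```

```text
13.1 [ 0.6322 -0.07    0.0349] ang 53.99983681110217 rad 0.08988433069798202 F [0.425  1.0093 4.2979] 7.612764310038273e-05
units [ 0.002   0.0021 -0.0034] tilt [ 0.0007  0.0006 -1.    ] total mm [ 0.1066 -0.0449  0.1353]
[0.34928499 0.8439086  4.70949352]
[0.23369035 1.21936996 4.61862451]
[1.23589576 1.09116633 4.11179704]
[1.41785264 2.23322508 3.84679704]
```

View pics/s6.png

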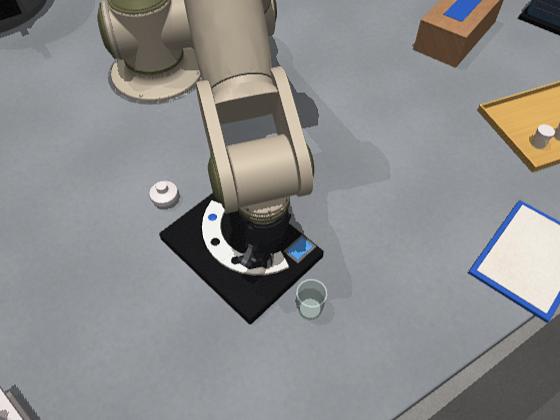

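The view shows the fingertips resting on the orange mark near (265,262). The pad corners (162,235) and (251,321), the beaker (311,298) and the filter (163,193) are where they were.

```bash
python3 -c "
from rig import *
print(env.close_job())"
```

```text
the job is handed in; nothing more can be done
None
```

I stroked the strip from the blue mark over both black marks to the orange one with light contact (readings about 2.6–4.7 N, roughly 4 mm of the 10 mm travel) and handed the job in at about 13 s with the fingertips resting on orange; the pad, beaker and filter had not moved in the last picture, and the jar was undisturbed when last seen, at mark 3.

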